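# Hold the light meter over the lamp

### The job

Make the lamp ready for a light reading: lift the handled metal hood off the lamp that stands between the two screens, and set it down gently, upright, on the middle of the round rubber mat and let go of it. Then pick up the light meter (the grey slab with a black grip block on top), carry it above a screen's top, and finish while still holding it still and level over the middle of that lamp, its long side parallel to the screens and its underside about 15 mm above the lamp's top, touching nothing but the gripper. Do not shift the lamp or the screens, and leave the other things on the bench alone.

Things in the scene. Friction and masses are not known exactly. Their poses are not given: they have to be found in the camera images.
- test_lamp: loose inset lamp (0.92 kg): grey metal disc lid 180 mm across on a dark finned body 142 mm across and 50 mm high; the lid spans heights 50 to 66 mm. It stands on the bench between the two screens with the hood on it. Origin at the centre of its underside, z up; its x axis is parallel to the screens.
- lamp_top (a point): centre of that lamp's top face, 67 mm above the bench; axes as the lamp's
- hood: loose bare-metal hood, an upside-down can (0.2 to 0.4 kg): 106 mm across at its rim, 100 mm above, its flat top at 58 mm, with a bail handle on top; total height 101 mm. Origin at the centre of its open underside (rim), z up, x along the handle. At first it stands on the lamp's top, its centre up to 14 mm from the lamp's, its origin at height 67 mm.
- hood_handle (a point): middle of the hood's handle bar: a round bar 10 mm thick along the hood's x, straight for 52 mm, its axis 96 mm above the hood's underside, with 33 mm free between the bar and the hood's top
- mat: thin round mat of black rubber, 150 mm across, 3 mm thick, fixed on the bench, at the robot's left or right. Origin at the centre of its underside.
- meter: loose light meter head (0.11 to 0.22 kg), upright on the bench on the side away from the mat: a grey slab 110 (its x) by 44 (y) by 22 mm with a black ribbed grip block on top, 64 (x) by 26 (y) mm, from height 22 to 64 mm. Origin at the centre of its flat underside, z up. A half turn about z makes no difference.
- meter_face (a point): the round window at the centre of the meter's underside (the meter's origin)
- meter_grip (a point): centre of the grip block, 46 mm above the meter's underside; to be gripped across y (26 mm)
- screen_left: loose upright dark sheet-metal screen at the lamp's left (+y side): 170 mm long (its x), 3 mm thick with an 8 mm bead on top, 120 mm high, on a foot 40 mm wide; it stands 115 mm from the lamp's centre. Origin under its centre.
- screen_right: the same kind of screen at the lamp's right (-y side), parallel to the other
- multimeter: bystander: multimeter 148 x 70 x 45 mm, origin at the centre of its underside
- connector: bystander: black inline connector 92 x 18 x 18 mm, origin at the centre of its underside
- bolt_a: bystander: bolt standing on its head, 13 mm across, 46 mm high, origin at the centre of its underside
- bolt_b: bystander: a second such bolt

How it is judged:
By the outcome, as a careful person would: the job done as asked, in the order asked, and still so for the second after the job is handed in, while the arm keeps its last pose, push and grip.
It also fails if it takes over 61 s, if anything falls off the work surface, if the arm or the gripper's body presses on something with over 40 N, if the wrist force passes 120 N, or if a joint passes its speed limit or range.

### The arm

A 6-joint arm with a two-finger parallel gripper is mounted at the origin on a cart in front of the work surface, level with it; the furniture and walls round the work are solid. World frame = base frame: x ahead of the robot, y to its left, z up, the work surface at z = 0. Lengths are in m, angles in rad, forces in N, time in s.
With the tool pointing down it reaches from about 0.25 to 0.725 m from the base axis. Payload 9.7 kg.
Tool frame: the origin (TCP) lies between the finger pads; the fingertips stand 25 mm ahead of it and the grasp point (between the pads) lies 6 mm ahead of it; z points along the fingers, y is the line along which they close (so a half turn about z gives the same grasp; the last joint's range is limited). The gripper opens to 85 mm and grips with 20 to 120 N. Pads are 22 mm wide; open, the fingers measure 114 mm over their backs; the gripper's body (76 mm by 85 mm) begins 54 mm behind the grasp point. The pads swing forward as they close: fully open they stand 13 mm farther back than shut.
Start: joints at [1.253, 0.087, 0.176, 1.66, 0, 1.571], TCP at [0.172, 0.522, 0.256] pointing down, gripper open.
Joint ranges: [-3.13, 3.13], [-0.85, 1.81], [-1.15, 1.24], [-2.2, 2.28], [-1.44, 1.52], [-3.14, 3.14]. Speed limits (rad/s): [2.22, 2.22, 2.57, 3.14, 3.14, 3.14].

### API

Orientations are given as a unit quaternion [w, x, y, z].
In Python, from plant import r gives the robot as it stands. The module is installed in compiled form; this text tells all that it offers.
- The arm moves only by the tool step_arm, never from a script. Its argument "rows" is a list of rows, each an object of numbers: "rx", "ry", "rz": the turn, a rotation vector about the tool's x, y, z in degrees; "x", "y", "z": the shift along the tool's x, y, z in cm; "grip": the finger opening in cm, from 0 to 8.54. In form: [{"rx": .., "ry": .., "rz": .., "x": .., "y": .., "z": .., "grip": ..}, ...]. A call has exactly 8 rows; each row shifts and turns the commanded pose from where the row before left it, along the tool's axes as they then stand; what a row does not reach is not made up. A row lasts 1/8 s, in which the tool goes at most 62.5 mm and 10.7 degrees, less where a joint would pass 70% of its speed; a pose out of reach is approached as far as the arm can. A call is refused whole if a number of a shift passes 6.25 or a number of a turn 10.7, either way. A call with a gripper value outside its range is refused whole. The fingers move at their own pace and stop on an object; "grip_force" is the grip in N (left out, the last holds). Time passes only in rows, so rows that do not move let the fingers close, or fill a call up. It gives the time, the measured TCP pose, the force, the opening and the grip force at its end, in the units of the state.
- r.get_state(): the state, without advancing time (a new reading comes with each control period).
- r.grab_frame(name): name is "scene" or "side" or "wrist"; returns a dict with "frame" (480x640x3 uint8, blue, green, red), "range_z" (480x640 float32, m along the optical axis (not along the pixel's ray), 0 where there is no reading), "fx", "fy", "cx", "cy" (pixels), "k1" (the pictures are not rectified: a ray, as slopes to the right and down, at radius r is drawn at 1 + k1 r^2 times it, then the intrinsics apply), "extrinsics" (4x4, takes a point from camera to world coordinates); the wrist camera has in their place "tool_from_camera" (4x4, takes a point from camera to tool coordinates, whose origin is the TCP and whose axes are the flange's). Camera axes: x right, y down, z forward; pixel columns grow to the right and rows downward; lengths in m; the calibration is good to about 2 mm. A picture is of the moment at which its call begins: read the wrist's pose just before it.
- r.close_job(): hands the job in; it is judged then, once.
The state is a dict: "time_s": time; "qpos": joint angles; "qvel": joint speeds; "effort": joint torques, N m; "ee_pos": TCP position; "tcp_rot": TCP orientation; "wrist_force": force on the tool from outside, world axes, zero at the start; "moment": the same for the moment, N m; "finger_gap": finger opening in m; "gripper_force": force on a finger pad.
Only numpy, scipy, OpenCV 4.12 (cv2) and the standard library are available. Lean on these libraries where they do the work, as an engineer would, in place of code of your own. Each camera call takes 0.05 s, during which the arm holds its last target. There are 200 camera calls.

## Working session

There is one attempt and no reset: what is moved stays moved. The work goes in short steps, Python scripts to look and compute and a tool call to move; the robot and the scene stay as the last step left them, time stands still between calls to the robot, and variables do not carry over. Pictures are saved under pics/ and viewed, at most 10 in all, crops included, and the job is handed in when it is done.

Besides the shell and the picture viewer there is one more tool, called after "Emit:" as name([rows], argument=value, ...), one row to a line, values as JSON. step_arm: Moves the arm, as the interface text tells. Its arguments: {"type":"object","properties":{"rows":{"type":"array","items":{"type":"object","properties":{"rx":{"type":"number"},"ry":{"type":"number"},"rz":{"type":"number"},"x":{"type":"number"},"y":{"type":"number"},"z":{"type":"number"},"grip":{"type":"number"}}}},"grip_force":{"type":"number"}},"required":["rows"]}

```bash
mkdir -p pics; cat > h.py <<'E'
import numpy as np,cv2
from plant import r
def grab(n):
    s=r.get_state(); f=r.grab_frame(n)
    if n=='wrist':
        from scipy.spatial.transform import Rotation as R
        T=np.eye(4); w,x,y,z=s['tcp_rot']; T[:3,:3]=R.from_quat([x,y,z,w]).as_matrix(); T[:3,3]=s['ee_pos']
        f['E']=T@f['tool_from_camera']
    else: f['E']=np.array(f['extrinsics'])
    return f
def cloud(f):
    v,u=np.mgrid[0:480,0:640]
    K=np.array([[f['fx'],0,f['cx']],[0,f['fy'],f['cy']],[0,0,1.]])
    p=cv2.undistortPoints(np.stack([u,v],-1).reshape(-1,1,2).astype(float),K,np.array([f['k1'],0,0,0.]))[:,0]
    z=f['range_z'].reshape(-1)
    P=np.c_[p*z[:,None],z]
    W=P@f['E'][:3,:3].T+f['E'][:3,3]
    W[z==0]=np.nan
    return W.reshape(480,640,3)
E
python3 - <<'E'
from h import *
for n in ['scene','side']:
    f=grab(n); cv2.imwrite(f'pics/{n}0.png',f['frame']); W=cloud(f); np.save(n+'0.npy',W)
    print(n,f['E'].round(3).tolist(),f['fx'],f['k1'])
print(r.get_state())
E
```

```text
scene [[0.847, -0.388, 0.363, 0.155], [-0.532, -0.602, 0.595, -0.61], [-0.012, -0.697, -0.717, 0.868], [0.0, 0.0, 0.0, 1.0]] 478.9008628043052 0.010462480779701386
side [[0.936, -0.233, 0.263, 0.161], [-0.352, -0.604, 0.715, -0.989], [-0.008, -0.762, -0.647, 1.023], [0.0, 0.0, 0.0, 1.0]] 507.0425820547173 -0.11300569410527794
{'time_s': 0.1, 'qpos': array([ 1.25297180e+00,  8.74210054e-02,  1.75214119e-01,  1.65982108e+00,
       -1.02301860e-05,  1.57080055e+00]), 'qvel': array([ 0.00023529, -0.00132   ,  0.00152222,  0.00094194,  0.00034856,
        0.00100364]), 'effort': array([ 7.26885519e-04, -5.21566272e+01,  4.65651083e+01,  1.60525949e-02,
        3.74936860e-05, -2.41881276e-05]), 'ee_pos': array([0.17182093, 0.52228045, 0.25564558]), 'tcp_rot': array([-9.23981483e-05,  1.58246322e-01,  9.87399474e-01, -6.08870847e-04]), 'wrist_force': array([-0.09927486,  0.0673115 ,  0.54669423]), 'moment': array([-0.06333897, -0.04343622,  0.07377909]), 'gripper_force': 0.0, 'finger_gap': 0.08567653048087882}
```

View pics/scene0.png

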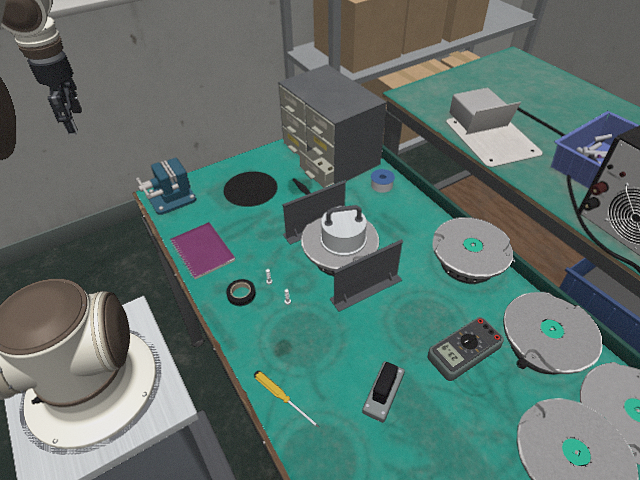

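View pics/side0.png

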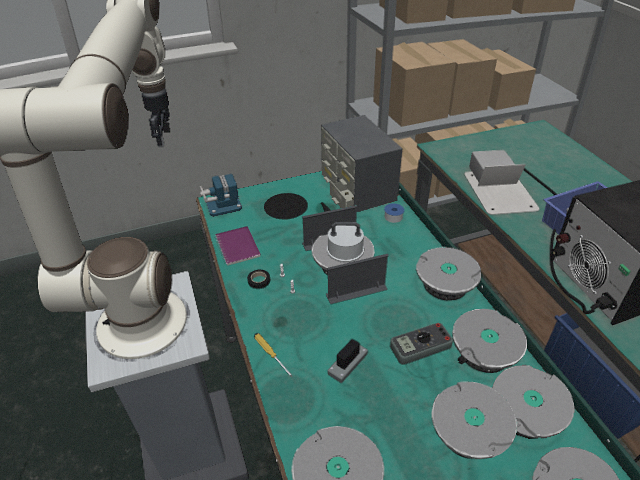

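Both views show the hooded lamp (scene 342,240) between two screens, the mat at (250,188) and the meter at (384,390). The multimeter is at (466,348) and the bolts at (268,275) and (287,297).

```bash
cat > m.py <<'E'
from h import *
def circ(P):
    return cv2.minEnclosingCircle(P[:,:2].astype(np.float32))
def rep(W,I):
    ok=np.isfinite(W[...,2])
    def box(u0,v0,u1,v1,zl,zh):
        m=np.zeros(ok.shape,bool); m[v0:v1,u0:u1]=1
        return W[m&ok&(W[...,2]>zl)&(W[...,2]<zh)]
    return box
def rect(P): 
    (c,s,a)=cv2.minAreaRect((P[:,:2]*1000).astype(np.float32)); return np.round(c,1),np.round(s,1),round(a,1),len(P)
def pca(P):
    m=P.mean(0); u,s,v=np.linalg.svd((P-m)[:,:2],full_matrices=False); return m.round(4),np.degrees(np.arctan2(v[0,1],v[0,0])).round(1)
E
python3 - <<'E'
from m import *
for n,B in {'scene':dict(mat=(220,168,280,208),hood=(310,195,375,260),sr=(330,240,405,310),sl=(280,180,350,245),met=(355,355,410,425)),
 'side':dict(mat=(260,190,310,220),hood=(322,215,370,265),sr=(322,255,392,303),sl=(300,205,360,248),met=(325,335,372,382))}.items():
    W=np.load(n+'0.npy'); I=cv2.imread(f'pics/{n}0.png'); box=rep(W,I)
    print(n)
    u0,v0,u1,v1=B['mat']; s=np.s_[v0:v1,u0:u1]
    d=(I[s].max(-1)<50); P=W[s][d]; P=P[np.isfinite(P[:,2])&(abs(P[:,2])<.02)]
    print('mat',rect(P),circ(P),np.median(P[:,2]))
    P=box(*B['hood'],.118,.130); print('hoodtop',rect(P),circ(P),np.median(P[:,2]))
    P=box(*B['hood'],.145,.18); print('handle',rect(P),pca(P),np.percentile(P[:,2],[50,98]))
    P=box(*B['hood'],.157,.18); print('bar',rect(P),pca(P))
    for k in('sr','sl'):
        P=box(*B[k],.108,.13); P=P; print(k,rect(P),pca(P))
    P=box(*B['met'],.055,.08); print('grip top',rect(P),np.median(P[:,2]))
    P=box(*B['met'],.012,.03); print('slab',rect(P))
    P=box(*B['met'],.012,.08); print('all',rect(P))
E
```

```text
scene
mat (array([512.6, 357.1]), array([144.5, 144.2]), 47.8, 1405) ((0.5129626989364624, 0.35714468359947205), 0.07398058474063873) 0.0022072607101311092
hoodtop (array([585.8,   4.8]), array([223.4,  97.9]), 72.8, 1037) ((0.5719529986381531, 0.009981393814086914), 0.11613189429044724) 0.12360923714524785
handle (array([586.9,   6.5]), array([13.9, 76.3]), 68.6, 187) (array([0.5856, 0.0049, 0.1613]), np.float64(157.7)) [0.16316584 0.16798906]
bar (array([587.6,   6.2]), array([13.9, 72.6]), 68.6, 150) (array([0.5858, 0.005 , 0.1638]), np.float64(157.6))
sr (array([581.6, -97.5]), array([ 97.7, 149.3]), 58.2, 400) (array([ 0.5737, -0.0941,  0.116 ]), np.float64(-5.9))
sl (array([557.7,  77.3]), array([197.8, 150. ]), 60.6, 1021) (array([0.5714, 0.0374, 0.1207]), np.float64(-99.8))
grip top (array([ 462.1, -316.7]), array([65.6, 26. ]), 31.7, 493) 0.06359737889951445
slab (array([ 461.9, -316.9]), array([109.7,  44. ]), 31.4, 737)
all (array([ 461.9, -316.9]), array([109.7,  44. ]), 31.4, 1360)
side
mat (array([513.2, 359.3]), array([142.8, 146.8]), 10.4, 864) ((0.5151262879371643, 0
[... 213 characters left out ...]

handle (array([586. ,   5.4]), array([11.1, 74. ]), 68.3, 127) (array([0.5861, 0.0056, 0.1619]), np.float64(-22.3)) [0.16319026 0.17059999]
bar (array([587.1,   5. ]), array([11.1, 70.9]), 68.3, 103) (array([0.5867, 0.0055, 0.1644]), np.float64(-21.8))
sr (array([ 579. , -100.3]), array([ 12.6, 169.3]), 87.8, 267) (array([ 0.5756, -0.1011,  0.1163]), np.float64(177.6))
sl (array([588.7,  47. ]), array([168.9, 182.7]), 0.7, 825) (array([0.5817, 0.0334, 0.1221]), np.float64(-94.4))
grip top (array([ 463.4, -315.9]), array([64.9, 26.8]), 31.5, 285) 0.0644667043720939
slab (array([ 464.7, -318.6]), array([115.7,  43.7]), 27.4, 447)
all (array([ 464.7, -318.6]), array([115.7,  43.7]), 27.4, 874)
```

```bash
cat > g.py <<'E'
from h import *
from scipy.spatial.transform import Rotation as R
import sys
def plan(x,y,z,yaw):
    """tool y toward world yaw (mod 180), pointing down: remaining tilt+turn (tool rotvec, deg), then shift in cm in turned axes"""
    s=r.get_state(); w,a,b,c=s['tcp_rot']; Q=R.from_quat([a,b,c,w])
    best=None
    for t in (yaw,yaw+180):
        t=np.radians(t); Y=np.array([np.cos(t),np.sin(t),0]); Z=np.array([0,0,-1.]); X=np.cross(Y,Z)
        G=R.from_matrix(np.c_[X,Y,Z]); d=(Q.inv()*G).as_rotvec(degrees=True)
        if best is None or np.linalg.norm(d)<np.linalg.norm(best[0]): best=(d,G)
    sh=best[1].inv().apply(np.array([x,y,z])-s['ee_pos'])*100
    print('turn',best[0].round(2),'shift cm',sh.round(2),'up in old axes',(Q.inv().apply(np.array([x,y,z])-s['ee_pos'])*100).round(2))
    print('q',s['qpos'].round(3),'ee',s['ee_pos'].round(4),'F',s['wrist_force'].round(2),'gap',round(s['finger_gap'],4),'t',s['time_s'])
if __name__=='__main__': plan(*map(float,sys.argv[1:]))
E
python3 - <<'E'
from m import *
import scipy.optimize as so
W=np.concatenate([np.load(n+'0.npy').reshape(-1,3) for n in('scene','side')]); W=W[np.isfinite(W[:,2])]
d=np.hypot(W[:,0]-.513,W[:,1]-.357)
for lo,hi in((.02,.1),(.1,.2),(.2,.3),(.3,.6)):
    P=W[(d<.25)&(W[:,2]>lo)&(W[:,2]<hi)]
    if len(P): 
        i=np.argsort(np.hypot(P[:,0]-.513,P[:,1]-.357))[:3]; print(lo,len(P),P[i].round(3).tolist(),P[:,:2].min(0),P[:,:2].max(0))
for n in('scene','side'):
    V=np.load(n+'0.npy').reshape(-1,3)
    for s in(-1,1):
        m=(abs(V[:,0]-.585)<.13)&(abs(V[:,1]-s*.115-.01)<.03)&(V[:,2]>.114)&(V[:,2]<.128); P=V[m]; print(n,s,rect(P),pca(P),P[:,0].min(),P[:,0].max())
    m=(np.hypot(V[:,0]-.585,V[:,1]-.01)<.1)&(V[:,2]>.06)&(V[:,2]<.072); P=V[m]
    # outer edge per angle sector
    a=np.degrees(np.arctan2(P[:,1]-.01,P[:,0]-.585))//6; q=np.hypot(P[:,0]-.585,P[:,1]-.01)
    E=np.array([P[a==k][np.argmax(q[a==k])] for k in np.unique(a)])
    f=so.least_squares(lambda c:np.hypot(E[:,0]-c[0],E[:,1]-c[1])-.09,[.585,.01],loss='soft_l1',f_scale=.002); print('lid',f.x,len(E),np.abs(f.fun).mean())
E
python3 g.py .586 .005 .24 68
```

```text
0.02 5512 [[0.626, 0.285, 0.021], [0.634, 0.277, 0.02], [0.635, 0.271, 0.02]] [0.26821107 0.12037934] [0.75655233 0.49639173]
0.1 3911 [[0.361, 0.401, 0.101], [0.361, 0.401, 0.102], [0.36, 0.399, 0.1]] [0.29329552 0.12232205] [0.75972044 0.49769919]
0.2 1725 [[0.697, 0.376, 0.203], [0.692, 0.407, 0.204], [0.696, 0.393, 0.206]] [0.69163316 0.23199182] [0.76251054 0.49947748]
scene -1 (array([ 579. , -101.1]), array([ 10.5, 171. ]), 87.8, 279) (array([ 0.5746, -0.1019,  0.1183]), np.float64(178.0)) 0.4935799149712834 0.6643530471619923
scene 1 (array([586.9, 128.7]), array([ 11.9, 169.7]), 88.1, 205) (array([0.5845, 0.1274, 0.1179]), np.float64(177.9)) 0.5020291774509956 0.6716833974969777
lid [0.58291819 0.01648289] 47 0.00436439921645729
side -1 (array([ 579. , -100.3]), array([ 12.6, 169.3]), 87.8, 187) (array([ 0.5765, -0.1011,  0.1189]), np.float64(177.7)) 0.4942095571546886 0.6634950226255867
side 1 (array([587.2, 130.5]), array([ 16.2, 168.1]), 88.5, 151) (array([0.5849, 0.1286, 0.1188]), np.float64(178.6)) 0.5032509451562938 0.6712364170060974
lid [0.58551487 0.03152959] 48 0.008579883298222566
turn [-0.07  0.    3.79] shift cm [-57.78 -32.45   1.56] up in old axes [-55.51 -36.19   1.61]
q [ 1.253  0.087  0.175  1.66  -0.     1.571] ee [0.1718 0.5223 0.2556] F [-0.1   0.07  0.55] gap 0.0857 t 0.1
```

Emit:
step_arm([
  {"rz": 3.8,"grip": 8.5},
  {"x": -4.1,"y": -2.3,"z": 0.1},
  {"x": -4.1,"y": -2.3,"z": 0.1},
  {"x": -4.1,"y": -2.3,"z": 0.1},
  {"x": -4.1,"y": -2.3,"z": 0.1},
  {"x": -4.1,"y": -2.3,"z": 0.1},
  {"x": -4.1,"y": -2.3,"z": 0.1},
  {"x": -4.1,"y": -2.3,"z": 0.1},
])

```text
invalid input at $.rows[0]: expected keys rx, ry, rz, x, y, z, grip
```

Emit:
step_arm([
  {"x": -4.1,"y": -2.3,"z": 0.1},
  {"x": -4.1,"y": -2.3,"z": 0.1},
  {"x": -4.1,"y": -2.3,"z": 0.1},
  {"x": -4.1,"y": -2.3,"z": 0.1},
  {"x": -4.1,"y": -2.3,"z": 0.1},
  {"x": -4.1,"y": -2.3,"z": 0.1},
  {},
  {},
])

```text
invalid input at $.rows[0]: expected keys rx, ry, rz, x, y, z, grip
```

```bash
python3 g.py .586 .005 .24 68; python3 -c "
from h import *
f=grab('wrist');cv2.imwrite('pics/w1.png',f['frame']);W=cloud(f);np.save('w1.npy',W)
from m import *
P=W.reshape(-1,3);P=P[np.isfinite(P[:,2])]
D=np.hypot(P[:,0]-.586,P[:,1]-.005)
b=P[(D<.06)&(P[:,2]>.155)&(P[:,2]<.18)];print('bar',rect(b),np.median(b[:,2]))
"
```

```text
turn [-0.07  0.    3.79] shift cm [-57.78 -32.45   1.56] up in old axes [-55.51 -36.19   1.61]
q [ 1.253  0.087  0.175  1.66  -0.     1.571] ee [0.1718 0.5223 0.2556] F [-0.1   0.07  0.55] gap 0.0857 t 0.1
bar (array([0., 0.]), array([0., 0.]), 0.0, 0) nan
  return _methods._mean(a, axis=axis, dtype=dtype,
  ret = ret.dtype.type(ret / rcount)
```

View pics/w1.png

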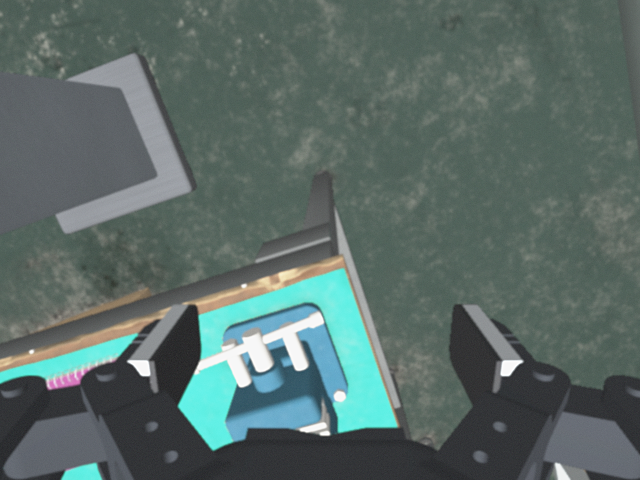

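The rows need all keys, so the arm has not moved. The wrist view shows the vise at (275,370) beneath the gripper.

Emit:
step_arm([
  {"rx": 0,"ry": 0,"rz": 3.8,"x": 0,"y": 0,"z": 0,"grip": 8.5},
  {"rx": 0,"ry": 0,"rz": 0,"x": -4.1,"y": -2.3,"z": 0.1,"grip": 8.5},
  {"rx": 0,"ry": 0,"rz": 0,"x": -4.1,"y": -2.3,"z": 0.1,"grip": 8.5},
  {"rx": 0,"ry": 0,"rz": 0,"x": -4.1,"y": -2.3,"z": 0.1,"grip": 8.5},
  {"rx": 0,"ry": 0,"rz": 0,"x": -4.1,"y": -2.3,"z": 0.1,"grip": 8.5},
  {"rx": 0,"ry": 0,"rz": 0,"x": -4.1,"y": -2.3,"z": 0.1,"grip": 8.5},
  {"rx": 0,"ry": 0,"rz": 0,"x": -4.1,"y": -2.3,"z": 0.1,"grip": 8.5},
  {"rx": 0,"ry": 0,"rz": 0,"x": -4.1,"y": -2.3,"z": 0.1,"grip": 8.5},
])

```text
time_s: 1.15
ee_pos: [0.3783, 0.2643, 0.2491]
tcp_rot: [-0.0, 0.191, 0.982, 0.0]
wrist_force: [0.4, 0.1, 0.8]
finger_gap: 0.085
gripper_force: 0.0
```

Emit:
step_arm([
  {"rx": 0,"ry": 0,"rz": 0,"x": -4.1,"y": -2.3,"z": 0.1,"grip": 8.5},
  {"rx": 0,"ry": 0,"rz": 0,"x": -4.1,"y": -2.3,"z": 0.1,"grip": 8.5},
  {"rx": 0,"ry": 0,"rz": 0,"x": -4.1,"y": -2.3,"z": 0.1,"grip": 8.5},
  {"rx": 0,"ry": 0,"rz": 0,"x": -4.1,"y": -2.3,"z": 0.1,"grip": 8.5},
  {"rx": 0,"ry": 0,"rz": 0,"x": -4.1,"y": -2.3,"z": 0.1,"grip": 8.5},
  {"rx": 0,"ry": 0,"rz": 0,"x": -4.1,"y": -2.3,"z": 0.1,"grip": 8.5},
  {"rx": 0,"ry": 0,"rz": 0,"x": 0,"y": 0,"z": 0,"grip": 8.5},
  {"rx": 0,"ry": 0,"rz": 0,"x": 0,"y": 0,"z": 0,"grip": 8.5},
])

```text
time_s: 2.15
ee_pos: [0.5537, 0.0455, 0.243]
tcp_rot: [-0.0, 0.191, 0.982, -0.0]
wrist_force: [-0.1, 0.0, -0.1]
finger_gap: 0.085
gripper_force: 0.0
```

```bash
python3 g.py .586 .005 .24 68; python3 -c "
from h import *
f=grab('wrist');cv2.imwrite('pics/w2.png',f['frame']);W=cloud(f);np.save('w2.npy',W)
from m import *
P=W.reshape(-1,3);P=P[np.isfinite(P[:,2])]
D=np.hypot(P[:,0]-.586,P[:,1]-.005)
b=P[(D<.06)&(P[:,2]>.158)&(P[:,2]<.18)];print('bar',rect(b),np.median(b[:,2]),b[:,2].max())
b=P[(D<.06)&(P[:,2]>.12)&(P[:,2]<.13)];print('top',rect(b),circ(b),np.median(b[:,2]))
"
```

```text
turn [-0.01 -0.05 -0.04] shift cm [-4.51 -2.55  0.3 ] up in old axes [-4.51 -2.55  0.29]
q [0.082 0.097 0.16  1.635 0.    0.467] ee [0.5537 0.0455 0.243 ] F [-0.14  0.03 -0.11] gap 0.085 t 2.15
bar (array([585.2,   8.7]), array([10.1, 74.7]), 67.7, 2234) 0.16593031265756958 0.16848269832452648
top (array([585.3,   8.4]), array([99. , 99.7]), 64.4, 16565) ((0.5858978033065796, 0.00875607505440712), 0.0504487007856369) 0.12404874871313273
```

View pics/w2.png

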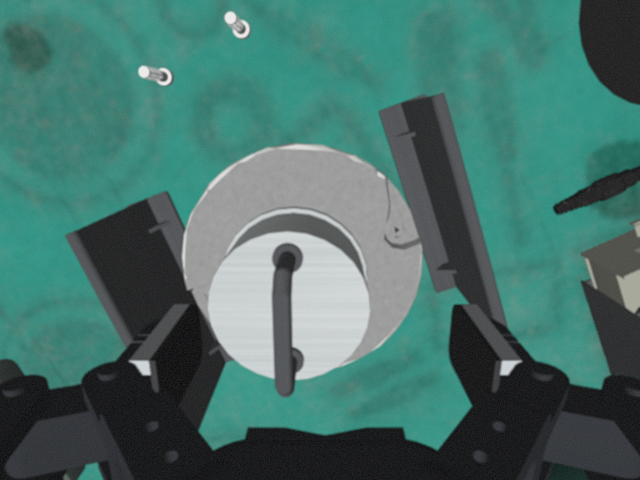

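The wrist view shows the hood centred at (288,305) with its handle upright in the picture between the fingers, and the lamp lid around it. Approach, then descend.

Emit:
step_arm([
  {"rx": 0,"ry": 0,"rz": 0.3,"x": -2.2,"y": -1.1,"z": 0,"grip": 8.5},
  {"rx": 0,"ry": 0,"rz": 0,"x": -2.1,"y": -1.1,"z": 0,"grip": 8.5},
  {"rx": 0,"ry": 0,"rz": 0,"x": 0,"y": 0,"z": 1.5,"grip": 6},
  {"rx": 0,"ry": 0,"rz": 0,"x": 0,"y": 0,"z": 1.5,"grip": 6},
  {"rx": 0,"ry": 0,"rz": 0,"x": 0,"y": 0,"z": 1.5,"grip": 6},
  {"rx": 0,"ry": 0,"rz": 0,"x": 0,"y": 0,"z": 1.5,"grip": 5},
  {"rx": 0,"ry": 0,"rz": 0,"x": 0,"y": 0,"z": 1.4,"grip": 4},
  {"rx": 0,"ry": 0,"rz": 0,"x": 0,"y": 0,"z": 0,"grip": 4},
], grip_force=40)

```text
time_s: 3.2
ee_pos: [0.5849, 0.009, 0.1679]
tcp_rot: [-0.001, 0.193, 0.981, -0.0]
wrist_force: [0.6, 0.1, -0.3]
finger_gap: 0.0398
gripper_force: 0.0
```

```bash
python3 g.py .5855 .0085 .169 67.7
```

```text
turn [-0.04 -0.11 -0.  ] shift cm [-0.08 -0.02 -0.11] up in old axes [-0.08 -0.02 -0.11]
q [0.015 0.157 0.082 1.498 0.    0.405] ee [0.5849 0.009  0.1679] F [ 0.57  0.1  -0.31] gap 0.0398 t 3.2
```

Emit:
step_arm([
  {"rx": 0,"ry": 0,"rz": 0,"x": -0.1,"y": 0,"z": -0.1,"grip": 2.5},
  {"rx": 0,"ry": 0,"rz": 0,"x": 0,"y": 0,"z": 0,"grip": 1.6},
  {"rx": 0,"ry": 0,"rz": 0,"x": 0,"y": 0,"z": 0,"grip": 1.2},
  {"rx": 0,"ry": 0,"rz": 0,"x": 0,"y": 0,"z": 0,"grip": 0.5},
  {"rx": 0,"ry": 0,"rz": 0,"x": 0,"y": 0,"z": 0,"grip": 0},
  {"rx": 0,"ry": 0,"rz": 0,"x": 0,"y": 0,"z": 0,"grip": 0},
  {"rx": 0,"ry": 0,"rz": 0,"x": 0,"y": 0,"z": 0,"grip": 0},
  {"rx": 0,"ry": 0,"rz": 0,"x": 0,"y": 0,"z": 0,"grip": 0},
], grip_force=60)

```text
time_s: 4.2
ee_pos: [0.5866, 0.0083, 0.1707]
tcp_rot: [0.0, 0.194, 0.981, -0.0]
wrist_force: [-1.1, -3.7, 5.1]
finger_gap: 0.0078
gripper_force: 58.9
```

Emit:
step_arm([
  {"rx": 0,"ry": 0,"rz": 0,"x": 0,"y": 0,"z": -0.3,"grip": 0},
  {"rx": 0,"ry": 0,"rz": 0,"x": 0,"y": 0,"z": -0.7,"grip": 0},
  {"rx": 0,"ry": 0,"rz": 0,"x": 0,"y": 0,"z": -1.5,"grip": 0},
  {"rx": 0,"ry": 0,"rz": 0,"x": 0,"y": 0,"z": -2,"grip": 0},
  {"rx": 0,"ry": 0,"rz": 0,"x": 0,"y": 0,"z": -2.5,"grip": 0},
  {"rx": 0,"ry": 0,"rz": 0,"x": 0,"y": 0,"z": -2.5,"grip": 0},
  {"rx": 0,"ry": 0,"rz": 0,"x": 0,"y": 0,"z": -1.5,"grip": 0},
  {"rx": 0,"ry": 0,"rz": 0,"x": 0,"y": 0,"z": 0,"grip": 0},
])

```text
time_s: 5.2
ee_pos: [0.5869, 0.0086, 0.2822]
tcp_rot: [0.001, 0.193, 0.981, 0.0]
wrist_force: [-0.4, -0.8, -2.5]
finger_gap: 0.0076
gripper_force: 58.5
```

```bash
python3 g.py .5135 .358 .2795 67.7; python3 -c "
from h import *
from m import *
f=grab('scene');cv2.imwrite('pics/s2.png',f['frame'][80:400,150:470]);W=cloud(f);np.save('s2.npy',W)
P=W.reshape(-1,3)
b=P[(np.hypot(P[:,0]-.585,P[:,1]-.01)<.09)&(P[:,2]>.13)]
print(len(b),b[:,2].min(),b[:,2].max())
"
```

```text
turn [ 0.07  0.14 -0.  ] shift cm [20.05 29.54  0.27] up in old axes [20.05 29.54  0.25]
q [0.015 0.188 0.339 1.719 0.    0.404] ee [0.5869 0.0086 0.2822] F [-0.41 -0.82 -2.53] gap 0.0076 t 5.2
10762 0.1764854287970351 0.6113177453879702
```

View pics/s2.png

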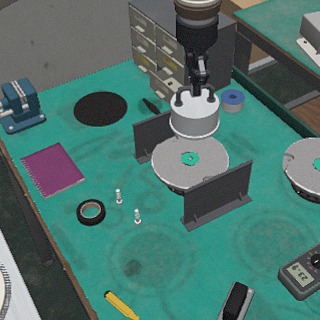

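The hood hangs clear of the lamp at (195,115) in the crop, and the lamp and screens have not moved. Next I carry it to the mat.

Emit:
step_arm([
  {"rx": 0,"ry": 0,"rz": 0,"x": 0.8,"y": 1.2,"z": 0,"grip": 0},
  {"rx": 0,"ry": 0,"rz": 0,"x": 1.6,"y": 2.4,"z": 0,"grip": 0},
  {"rx": 0,"ry": 0,"rz": 0,"x": 2,"y": 3,"z": 0,"grip": 0},
  {"rx": 0,"ry": 0,"rz": 0,"x": 2,"y": 3,"z": 0,"grip": 0},
  {"rx": 0,"ry": 0,"rz": 0,"x": 2,"y": 3,"z": 0,"grip": 0},
  {"rx": 0,"ry": 0,"rz": 0,"x": 2,"y": 3,"z": 0,"grip": 0},
  {"rx": 0,"ry": 0,"rz": 0,"x": 2,"y": 3,"z": 0,"grip": 0},
  {"rx": 0,"ry": 0,"rz": 0,"x": 2,"y": 3,"z": 0,"grip": 0},
])

```text
time_s: 6.25
ee_pos: [0.5341, 0.2649, 0.2795]
tcp_rot: [-0.001, 0.193, 0.981, -0.0]
wrist_force: [0.6, 0.1, -2.4]
finger_gap: 0.0078
gripper_force: 58.5
```

Emit:
step_arm([
  {"rx": 0,"ry": 0,"rz": 0,"x": 2,"y": 3,"z": 0,"grip": 0},
  {"rx": 0,"ry": 0,"rz": 0,"x": 1.6,"y": 2.4,"z": 0,"grip": 0},
  {"rx": 0,"ry": 0,"rz": 0,"x": 1.2,"y": 1.6,"z": 0,"grip": 0},
  {"rx": 0,"ry": 0,"rz": 0,"x": 0.8,"y": 0.8,"z": 0,"grip": 0},
  {"rx": 0,"ry": 0,"rz": 0,"x": 0,"y": 0,"z": 1,"grip": 0},
  {"rx": 0,"ry": 0,"rz": 0,"x": 0,"y": 0,"z": 2,"grip": 0},
  {"rx": 0,"ry": 0,"rz": 0,"x": 0,"y": 0,"z": 2,"grip": 0},
  {"rx": 0,"ry": 0,"rz": 0,"x": 0,"y": 0,"z": 1,"grip": 0},
])

```text
time_s: 7.25
ee_pos: [0.5129, 0.3552, 0.2187]
tcp_rot: [-0.001, 0.194, 0.981, -0.001]
wrist_force: [0.6, 0.2, -1.9]
finger_gap: 0.0075
gripper_force: 58.5
```

```bash
python3 g.py .5135 .358 .2795 67.7; python3 - <<'E'
from h import *
from m import *
import scipy.optimize as so
f=grab('wrist');cv2.imwrite('pics/w3.png',f['frame']);W=cloud(f);np.save('w3.npy',W)
d=f['frame'].max(-1)<50
P=W[d&(abs(W[...,2])<.012)&(np.hypot(W[...,0]-.5135,W[...,1]-.358)<.1)]
print('mat',len(P),rect(P),circ(P))
P=W.reshape(-1,3); b=P[(np.hypot(P[:,0]-.513,P[:,1]-.358)<.07)&(P[:,2]>.15)]; 
print(b[:,2].min() if len(b) else 0)
h=np.median(b[:,2]); b=b[abs(b[:,2]-h)<.004]; print('hoodtop',h,rect(b))
# lamp from w2
P=np.load('w2.npy').reshape(-1,3)
m=(np.hypot(P[:,0]-.585,P[:,1]-.015)<.12)&(P[:,2]>.06)&(P[:,2]<.072); P=P[m]
a=np.degrees(np.arctan2(P[:,1]-.0145,P[:,0]-.583))//5; q=np.hypot(P[:,0]-.583,P[:,1]-.0145)
E=np.array([P[a==k][np.argmax(q[a==k])] for k in np.unique(a)])
f=so.least_squares(lambda c:np.hypot(E[:,0]-c[0],E[:,1]-c[1])-.09,[.583,.0145],loss='soft_l1',f_scale=.001);print('lid',f.x,len(E),np.median(abs(f.fun)))
E
```

```text
turn [-0.09 -0.05 -0.08] shift cm [ 0.05  0.28 -6.08] up in old axes [ 0.06  0.27 -6.08]
q [ 0.606  0.259  0.299  1.613 -0.     0.996] ee [0.5129 0.3552 0.2187] F [ 0.58  0.22 -1.89] gap 0.0075 t 7.25
mat 6302 (array([478. , 373.8]), array([145.6,  70.8]), 64.2, 6302) ((0.5082640051841736, 0.3591732978820801), 0.07291296124458313)
0.1501036047492742
hoodtop 0.2501777169037578 (array([510.2, 356.1]), array([88.6, 23.8]), 67.2, 10439)
lid [0.58175696 0.0152206 ] 55 0.0010190483344721668
```

View pics/w3.png

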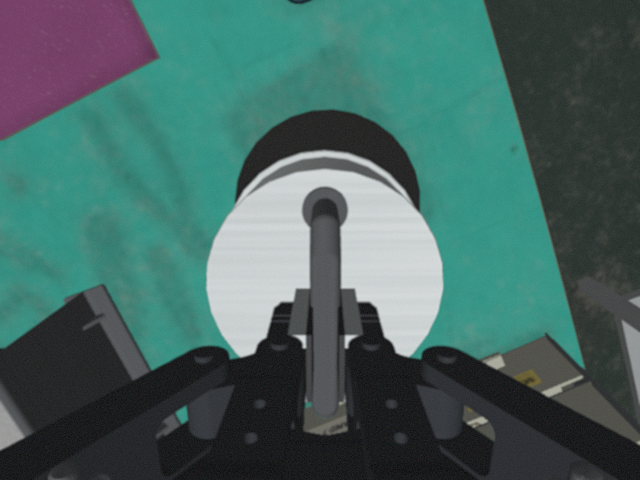

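The hood, gripped at (325,260), hangs over the mat, whose near arc is visible at the top (235–420,110). I fit circles to both.

```bash
python3 - <<'E'
from m import *
import scipy.optimize as so
W=np.load('w3.npy'); I=cv2.imread('pics/w3.png')
def fit(m,rad,c0,vmax,um=(0,640)):
    m=m.astype(np.uint8); m=cv2.morphologyEx(m,cv2.MORPH_OPEN,np.ones((3,3)))
    e=[]
    for u in range(um[0],um[1],3):
        v=np.flatnonzero(m[:vmax,u])
        if len(v): e.append(W[v[0],u])
    e=np.array(e); f=so.least_squares(lambda c:np.hypot(e[:,0]-c[0],e[:,1]-c[1])-rad,c0,loss='soft_l1',f_scale=.001)
    return f.x.round(4),len(e),np.median(abs(f.fun)).round(4)
d=I.max(-1)<50
print('mat',fit(d&(abs(W[...,2])<.012),.075,[.5135,.358],200,(238,420)))
z=W[...,2]; t=z[240:280,230:290]; h=np.nanmedian(t); print('top z',h)
m=(abs(z-h)<.004); print('hood',fit(m,.05,[.513,.355],300,(215,440)))
E
```

```text
mat (array([0.5142, 0.3562]), 61, np.float64(0.0004))
top z 0.17214489848208325
hood (array([0.5122, 0.3551]), 75, np.float64(0.0001))
```

Emit:
step_arm([
  {"rx": 0,"ry": 0,"rz": 0,"x": -0.1,"y": 0.2,"z": 1,"grip": 0},
  {"rx": 0,"ry": 0,"rz": 0,"x": 0,"y": 0,"z": 2,"grip": 0},
  {"rx": 0,"ry": 0,"rz": 0,"x": 0,"y": 0,"z": 2.2,"grip": 0},
  {"rx": 0,"ry": 0,"rz": 0,"x": 0,"y": 0,"z": 2.2,"grip": 0},
  {"rx": 0,"ry": 0,"rz": 0,"x": 0,"y": 0,"z": 1.8,"grip": 0},
  {"rx": 0,"ry": 0,"rz": 0,"x": 0,"y": 0,"z": 0.8,"grip": 0},
  {"rx": 0,"ry": 0,"rz": 0,"x": 0,"y": 0,"z": 0.3,"grip": 0},
  {"rx": 0,"ry": 0,"rz": 0,"x": 0,"y": 0,"z": 0.2,"grip": 0},
])

```text
time_s: 8.3
ee_pos: [0.515, 0.3581, 0.1159]
tcp_rot: [0.0, 0.193, 0.981, 0.0]
wrist_force: [0.9, -0.4, -2.0]
finger_gap: 0.0077
gripper_force: 58.6
```

Emit:
step_arm([
  {"rx": 0,"ry": 0,"rz": 0,"x": 0,"y": 0,"z": 0.05,"grip": 0},
  {"rx": 0,"ry": 0,"rz": 0,"x": 0,"y": 0,"z": 0.05,"grip": 0},
  {"rx": 0,"ry": 0,"rz": 0,"x": 0,"y": 0,"z": 0.05,"grip": 0},
  {"rx": 0,"ry": 0,"rz": 0,"x": 0,"y": 0,"z": 0.05,"grip": 0},
  {"rx": 0,"ry": 0,"rz": 0,"x": 0,"y": 0,"z": 0.05,"grip": 0},
  {"rx": 0,"ry": 0,"rz": 0,"x": 0,"y": 0,"z": 0.05,"grip": 0},
  {"rx": 0,"ry": 0,"rz": 0,"x": 0,"y": 0,"z": 0,"grip": 0},
  {"rx": 0,"ry": 0,"rz": 0,"x": 0,"y": 0,"z": 0,"grip": 0},
])

```text
time_s: 9.3
ee_pos: [0.5147, 0.3579, 0.1123]
tcp_rot: [-0.0, 0.193, 0.981, -0.0]
wrist_force: [0.3, 0.1, -1.9]
finger_gap: 0.008
gripper_force: 58.6
```

Emit:
step_arm([
  {"rx": 0,"ry": 0,"rz": 0,"x": 0,"y": 0,"z": 0.07,"grip": 0},
  {"rx": 0,"ry": 0,"rz": 0,"x": 0,"y": 0,"z": 0.07,"grip": 0},
  {"rx": 0,"ry": 0,"rz": 0,"x": 0,"y": 0,"z": 0.07,"grip": 0},
  {"rx": 0,"ry": 0,"rz": 0,"x": 0,"y": 0,"z": 0.06,"grip": 0},
  {"rx": 0,"ry": 0,"rz": 0,"x": 0,"y": 0,"z": 0.05,"grip": 0},
  {"rx": 0,"ry": 0,"rz": 0,"x": 0,"y": 0,"z": 0.05,"grip": 0},
  {"rx": 0,"ry": 0,"rz": 0,"x": 0,"y": 0,"z": 0.05,"grip": 0},
  {"rx": 0,"ry": 0,"rz": 0,"x": 0,"y": 0,"z": 0,"grip": 0},
])

```text
time_s: 10.3
ee_pos: [0.5147, 0.3579, 0.1081]
tcp_rot: [-0.0, 0.193, 0.981, -0.0]
wrist_force: [-0.6, -0.3, -2.5]
finger_gap: 0.0079
gripper_force: 58.6
```

Emit:
step_arm([
  {"rx": 0,"ry": 0,"rz": 0,"x": 0,"y": 0,"z": 0.05,"grip": 0},
  {"rx": 0,"ry": 0,"rz": 0,"x": 0,"y": 0,"z": 0,"grip": 0},
  {"rx": 0,"ry": 0,"rz": 0,"x": 0,"y": 0,"z": 0.03,"grip": 0},
  {"rx": 0,"ry": 0,"rz": 0,"x": 0,"y": 0,"z": 0,"grip": 0},
  {"rx": 0,"ry": 0,"rz": 0,"x": 0,"y": 0,"z": 0.03,"grip": 0},
  {"rx": 0,"ry": 0,"rz": 0,"x": 0,"y": 0,"z": 0.02,"grip": 0},
  {"rx": 0,"ry": 0,"rz": 0,"x": 0,"y": 0,"z": 0,"grip": 0},
  {"rx": 0,"ry": 0,"rz": 0,"x": 0,"y": 0,"z": 0,"grip": 0},
])

```text
time_s: 11.3
ee_pos: [0.5148, 0.3578, 0.1078]
tcp_rot: [0.0, 0.194, 0.981, 0.0]
wrist_force: [-2.4, -3.4, 7.5]
finger_gap: 0.008
gripper_force: 59.8
```

Contact made. I open slowly and rise.

Emit:
step_arm([
  {"rx": 0,"ry": 0,"rz": 0,"x": 0,"y": 0,"z": -0.05,"grip": 0.9},
  {"rx": 0,"ry": 0,"rz": 0,"x": 0,"y": 0,"z": 0,"grip": 1.2},
  {"rx": 0,"ry": 0,"rz": 0,"x": 0,"y": 0,"z": 0,"grip": 2},
  {"rx": 0,"ry": 0,"rz": 0,"x": 0,"y": 0,"z": 0,"grip": 3.5},
  {"rx": 0,"ry": 0,"rz": 0,"x": 0,"y": 0,"z": 0,"grip": 5},
  {"rx": 0,"ry": 0,"rz": 0,"x": 0,"y": 0,"z": 0,"grip": 5},
  {"rx": 0,"ry": 0,"rz": 0,"x": 0,"y": 0,"z": -0.5,"grip": 5},
  {"rx": 0,"ry": 0,"rz": 0,"x": 0,"y": 0,"z": -2,"grip": 5},
])

```text
time_s: 12.3
ee_pos: [0.5142, 0.3576, 0.1317]
tcp_rot: [-0.001, 0.193, 0.981, -0.001]
wrist_force: [-0.2, -0.7, -0.0]
finger_gap: 0.0502
gripper_force: 0.0
```

Emit:
step_arm([
  {"rx": 0,"ry": 0,"rz": 0,"x": 0,"y": 0,"z": -3,"grip": 6},
  {"rx": 0,"ry": 0,"rz": 0,"x": 0,"y": 0,"z": -4,"grip": 6},
  {"rx": 0,"ry": 0,"rz": 0,"x": 0,"y": 0,"z": -4,"grip": 6},
  {"rx": 0,"ry": 0,"rz": 0,"x": 0,"y": 0,"z": -2,"grip": 6},
  {"rx": 0,"ry": 0,"rz": 0,"x": 0,"y": 0,"z": 0,"grip": 6},
  {"rx": 0,"ry": 0,"rz": 0,"x": 0,"y": 0,"z": 0,"grip": 6},
  {"rx": 0,"ry": 0,"rz": 0,"x": 0,"y": 0,"z": 0,"grip": 6},
  {"rx": 0,"ry": 0,"rz": 0,"x": 0,"y": 0,"z": 0,"grip": 6},
])

```text
time_s: 13.3
ee_pos: [0.5145, 0.3578, 0.2614]
tcp_rot: [-0.0, 0.193, 0.981, -0.0]
wrist_force: [0.4, 0.1, 0.2]
finger_gap: 0.0597
gripper_force: 0.0
```

```bash
python3 g.py .462 -.316 .26 -58.5; python3 - <<'E'
from h import *
from m import *
f=grab('wrist');W=cloud(f);cv2.imwrite('pics/w4.png',f['frame'])
P=W.reshape(-1,3);D=np.hypot(P[:,0]-.514,P[:,1]-.357)
b=P[(D<.07)&(P[:,2]>.05)&(P[:,2]<.07)];print('top',rect(b),np.median(b[:,2]))
b=P[(D<.07)&(P[:,2]>.09)&(P[:,2]<.12)];print('bar',rect(b),np.median(b[:,2]))
E
```

```text
turn [-4.000e-02 -7.000e-02 -5.381e+01] shift cm [ 39.68 -54.71   0.14] up in old axes [-20.72 -64.33   0.2 ]
q [0.608 0.283 0.412 1.701 0.    0.997] ee [0.5145 0.3578 0.2614] F [0.41 0.12 0.16] gap 0.0597 t 13.3
top (array([513.6, 357.7]), array([98.5, 98.4]), 48.1, 11129) 0.060974726758267817
bar (array([513.1, 357.4]), array([ 9.8, 77.7]), 67.9, 1561) 0.1026682251600462
```

View pics/w4.png

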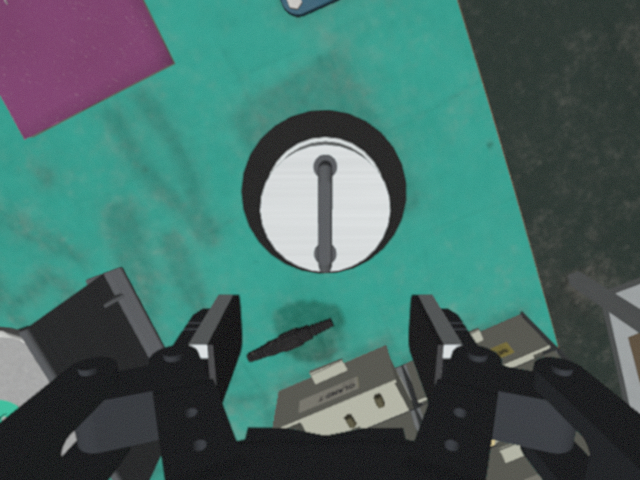

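The hood stands centred on the mat (325,205 over 325,190) and released. Now to the meter.

Emit:
step_arm([
  {"rx": 0,"ry": 0,"rz": 0,"x": -0.8,"y": -2.5,"z": 0,"grip": 6},
  {"rx": 0,"ry": 0,"rz": 0,"x": -1.6,"y": -5,"z": 0,"grip": 6},
  {"rx": 0,"ry": 0,"rz": 0,"x": -1.6,"y": -5,"z": 0,"grip": 6},
  {"rx": 0,"ry": 0,"rz": 0,"x": -1.6,"y": -5,"z": 0,"grip": 6},
  {"rx": 0,"ry": 0,"rz": 0,"x": -1.6,"y": -5,"z": 0,"grip": 6},
  {"rx": 0,"ry": 0,"rz": 0,"x": -1.6,"y": -5,"z": 0,"grip": 6},
  {"rx": 0,"ry": 0,"rz": 0,"x": -1.6,"y": -5,"z": 0,"grip": 6},
  {"rx": 0,"ry": 0,"rz": 0,"x": -1.6,"y": -5,"z": 0,"grip": 6},
])

```text
time_s: 14.35
ee_pos: [0.4829, -0.0362, 0.2622]
tcp_rot: [0.0, 0.193, 0.981, 0.0]
wrist_force: [1.2, -0.9, -0.4]
finger_gap: 0.0597
gripper_force: 0.0
```

Emit:
step_arm([
  {"rx": 0,"ry": 0,"rz": 0,"x": -1.6,"y": -5,"z": 0,"grip": 6},
  {"rx": 0,"ry": 0,"rz": 0,"x": -1.6,"y": -5,"z": 0,"grip": 6},
  {"rx": 0,"ry": 0,"rz": 0,"x": -1.6,"y": -5,"z": 0,"grip": 6},
  {"rx": 0,"ry": 0,"rz": 0,"x": -1.6,"y": -5,"z": 0,"grip": 6},
  {"rx": 0,"ry": 0,"rz": 0,"x": -1.6,"y": -5,"z": 0,"grip": 6},
  {"rx": 0,"ry": 0,"rz": -9,"x": 0,"y": 0,"z": 0,"grip": 6},
  {"rx": 0,"ry": 0,"rz": -9,"x": 0,"y": 0,"z": 0,"grip": 6},
  {"rx": 0,"ry": 0,"rz": -9,"x": 0,"y": 0,"z": 0,"grip": 6},
])

```text
time_s: 15.35
ee_pos: [0.4623, -0.2964, 0.262]
tcp_rot: [-0.0, -0.043, 0.999, 0.0]
wrist_force: [-0.3, 0.5, 0.3]
finger_gap: 0.06
gripper_force: 0.0
```

Emit:
step_arm([
  {"rx": 0,"ry": 0,"rz": -9,"x": 0,"y": 0,"z": 0,"grip": 6},
  {"rx": 0,"ry": 0,"rz": -9,"x": 0,"y": 0,"z": 0,"grip": 6},
  {"rx": 0,"ry": 0,"rz": -8.8,"x": 0,"y": 0,"z": 0,"grip": 6},
  {"rx": 0,"ry": 0,"rz": 0,"x": 0,"y": 0,"z": 0,"grip": 6},
  {"rx": 0,"ry": 0,"rz": 0,"x": 0,"y": 0,"z": 0,"grip": 6},
  {"rx": 0,"ry": 0,"rz": 0,"x": 0,"y": 0,"z": 0,"grip": 6},
  {"rx": 0,"ry": 0,"rz": 0,"x": 0,"y": 0,"z": 0,"grip": 6},
  {"rx": 0,"ry": 0,"rz": 0,"x": 0,"y": 0,"z": 0,"grip": 6},
])

```text
time_s: 16.35
ee_pos: [0.4624, -0.2962, 0.2623]
tcp_rot: [-0.0, -0.271, 0.963, -0.0]
wrist_force: [0.4, 0.2, -0.3]
finger_gap: 0.0598
gripper_force: 0.0
```

```bash
cat > mm.py <<'E'
from h import *
from m import *
from g import plan
f=grab('wrist');W=cloud(f);cv2.imwrite('pics/w5.png',f['frame'])
P=W.reshape(-1,3);D=np.hypot(P[:,0]-.463,P[:,1]+.316)
for lo,hi in((.058,.07),(.015,.027)):
    b=P[(D<.07)&(P[:,2]>lo)&(P[:,2]<hi)];q=rect(b);print(lo,q,np.median(b[:,2]))
plan(.463,-.316,.04,-58.5)
E
python3 mm.py
```

```text
0.058 (array([ 461.4, -316.1]), array([62.5, 26. ]), 31.3, 2756) 0.06346705995047805
0.015 (array([ 461.7, -315.8]), array([108.3,  44. ]), 31.3, 3497) 0.021585057146715214
turn [-0.    0.   -0.03] shift cm [ 0.99 -1.71 22.23] up in old axes [ 0.99 -1.71 22.23]
q [-0.57   0.087  0.188  1.672 -0.    -1.119] ee [ 0.4625 -0.2962  0.2623] F [-0.53 -0.4  -0.42] gap 0.0598 t 16.4
```

View pics/w5.png

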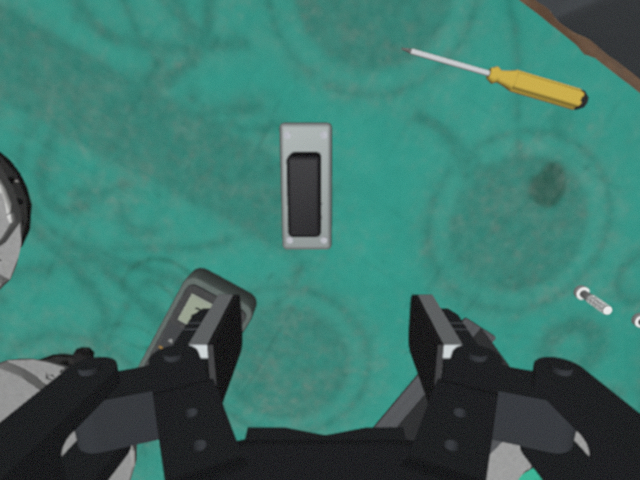

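The meter lies at (305,185), aligned with the fingers. The multimeter at (210,310) is clear of the approach. Descend.

Emit:
step_arm([
  {"rx": 0,"ry": 0,"rz": 0,"x": 0.6,"y": -0.8,"z": 2,"grip": 5},
  {"rx": 0,"ry": 0,"rz": 0,"x": 0.5,"y": -0.8,"z": 3,"grip": 5},
  {"rx": 0,"ry": 0,"rz": 0.2,"x": 0,"y": 0,"z": 4,"grip": 5},
  {"rx": 0,"ry": 0,"rz": 0,"x": 0,"y": 0,"z": 4,"grip": 5},
  {"rx": 0,"ry": 0,"rz": 0,"x": 0,"y": 0,"z": 3,"grip": 5},
  {"rx": 0,"ry": 0,"rz": 0,"x": 0,"y": 0,"z": 2,"grip": 5},
  {"rx": 0,"ry": 0,"rz": 0,"x": 0,"y": 0,"z": 0,"grip": 5},
  {"rx": 0,"ry": 0,"rz": 0,"x": 0,"y": 0,"z": 0,"grip": 5},
], grip_force=40)

```text
time_s: 17.4
ee_pos: [0.4618, -0.3158, 0.0833]
tcp_rot: [0.0, -0.27, 0.963, -0.0]
wrist_force: [0.5, -0.1, 0.8]
finger_gap: 0.0499
gripper_force: 0.0
```

```bash
python3 -c "
from g import plan; plan(.4616,-.316,.054,121.3)"
```

```text
turn [-0.06  0.02 -0.01] shift cm [ 0.02 -0.    2.93] up in old axes [ 0.02 -0.    2.93]
q [-0.6    0.112 -0.132  1.327 -0.    -1.146] ee [ 0.4618 -0.3158  0.0833] F [ 0.55 -0.09  0.78] gap 0.0499 t 17.4
```

Emit:
step_arm([
  {"rx": 0,"ry": 0,"rz": 0,"x": 0,"y": 0,"z": 1.5,"grip": 5},
  {"rx": 0,"ry": 0,"rz": 0,"x": 0,"y": 0,"z": 1.4,"grip": 5},
  {"rx": 0,"ry": 0,"rz": 0,"x": 0,"y": 0,"z": 0,"grip": 4},
  {"rx": 0,"ry": 0,"rz": 0,"x": 0,"y": 0,"z": 0,"grip": 3.2},
  {"rx": 0,"ry": 0,"rz": 0,"x": 0,"y": 0,"z": 0,"grip": 2.8},
  {"rx": 0,"ry": 0,"rz": 0,"x": 0,"y": 0,"z": 0,"grip": 1.5},
  {"rx": 0,"ry": 0,"rz": 0,"x": 0,"y": 0,"z": 0,"grip": 1},
  {"rx": 0,"ry": 0,"rz": 0,"x": 0,"y": 0,"z": 0,"grip": 1},
])

```text
time_s: 18.4
ee_pos: [0.4618, -0.3159, 0.0539]
tcp_rot: [0.0, -0.27, 0.963, -0.0]
wrist_force: [-0.3, -0.6, 5.5]
finger_gap: 0.0254
gripper_force: 40.4
```

Emit:
step_arm([
  {"rx": 0,"ry": 0,"rz": 0,"x": 0,"y": 0,"z": -0.3,"grip": 1},
  {"rx": 0,"ry": 0,"rz": 0,"x": 0,"y": 0,"z": -1,"grip": 1},
  {"rx": 0,"ry": 0,"rz": 0,"x": 0,"y": 0,"z": -2.5,"grip": 1},
  {"rx": 0,"ry": 0,"rz": 0,"x": 0,"y": 0,"z": -4,"grip": 1},
  {"rx": 0,"ry": 0,"rz": 0,"x": 0,"y": 0,"z": -4,"grip": 1},
  {"rx": 0,"ry": 0,"rz": 0,"x": 0,"y": 0,"z": -4,"grip": 1},
  {"rx": 0,"ry": 0,"rz": 0,"x": 0,"y": 0,"z": -2.2,"grip": 1},
  {"rx": 0,"ry": 0,"rz": 0,"x": 0,"y": 0,"z": 0,"grip": 1},
])

```text
time_s: 19.4
ee_pos: [0.4619, -0.3159, 0.2352]
tcp_rot: [0.001, -0.27, 0.963, -0.001]
wrist_force: [-0.7, 0.3, -2.6]
finger_gap: 0.0255
gripper_force: 39.7
```

```bash
python3 - <<'E'
from m import *
from g import plan
plan(.583,.0145,.234,88)
f=grab('wrist');W=cloud(f);cv2.imwrite('pics/w6.png',f['frame'])
f=grab('scene');W=cloud(f)
P=W.reshape(-1,3)
# lamp lid & screens, hood gone
import scipy.optimize as so
m=(np.hypot(P[:,0]-.583,P[:,1]-.0145)<.1)&(P[:,2]>.058)&(P[:,2]<.074);Q=P[m]
a=np.degrees(np.arctan2(Q[:,1]-.0145,Q[:,0]-.583))//5;q=np.hypot(Q[:,0]-.583,Q[:,1]-.0145)
E=np.array([Q[a==k][np.argmax(q[a==k])] for k in np.unique(a)])
s=so.least_squares(lambda c:np.hypot(E[:,0]-c[0],E[:,1]-c[1])-.09,[.583,.0145],loss='soft_l1',f_scale=.001);print('lid',s.x,len(E),np.median(abs(s.fun)),np.median(Q[:,2]))
E
```

```text
turn [-0.13  0.12 33.29] shift cm [-10.95  33.44   0.12] up in old axes [-27.51  21.95   0.1 ]
q [-0.6    0.1    0.149  1.617  0.    -1.146] ee [ 0.4619 -0.3159  0.2352] F [-0.7   0.27 -2.6 ] gap 0.0255 t 19.4
lid [0.58094498 0.01502978] 72 0.0029019166446062963 0.06517966019714955
```

View pics/w6.png

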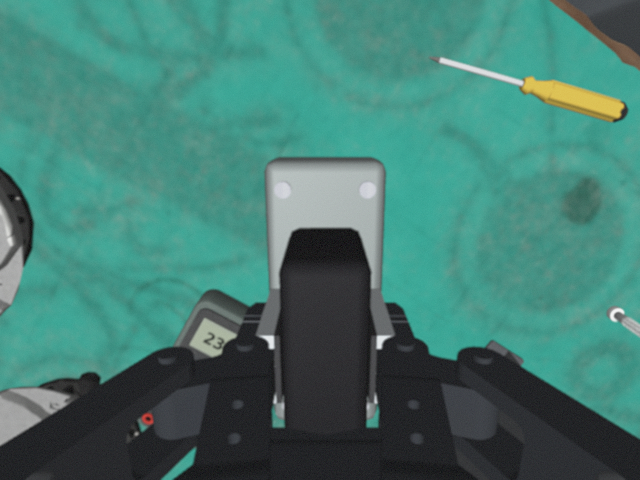

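The meter is gripped centrally (325,300) and lifted level. Turn parallel to the screens and carry it over the right screen.

Emit:
step_arm([
  {"rx": 0,"ry": 0,"rz": 6.3,"x": 0,"y": 0,"z": 0,"grip": 1},
  {"rx": 0,"ry": 0,"rz": 9,"x": 0,"y": 0,"z": 0,"grip": 1},
  {"rx": 0,"ry": 0,"rz": 9,"x": 0,"y": 0,"z": 0,"grip": 1},
  {"rx": 0,"ry": 0,"rz": 9,"x": 0,"y": 0,"z": 0,"grip": 1},
  {"rx": 0,"ry": 0,"rz": 0,"x": -0.5,"y": 1.5,"z": 0,"grip": 1},
  {"rx": 0,"ry": 0,"rz": 0,"x": -1.2,"y": 3.5,"z": 0,"grip": 1},
  {"rx": 0,"ry": 0,"rz": 0,"x": -1.2,"y": 4,"z": 0,"grip": 1},
  {"rx": 0,"ry": 0,"rz": 0,"x": -1.3,"y": 4,"z": 0,"grip": 1},
])

```text
time_s: 20.5
ee_pos: [0.508, -0.185, 0.2324]
tcp_rot: [-0.001, 0.015, 1.0, 0.0]
wrist_force: [0.2, -1.2, -0.1]
finger_gap: 0.0254
gripper_force: 39.6
```

Emit:
step_arm([
  {"rx": 0,"ry": 0,"rz": 0,"x": -1.3,"y": 4,"z": 0,"grip": 1},
  {"rx": 0,"ry": 0,"rz": 0,"x": -1.3,"y": 4,"z": 0,"grip": 1},
  {"rx": 0,"ry": 0,"rz": 0,"x": -1.3,"y": 4,"z": 0,"grip": 1},
  {"rx": 0,"ry": 0,"rz": 0,"x": -1.3,"y": 4,"z": 0,"grip": 1},
  {"rx": 0,"ry": 0,"rz": 0,"x": -1,"y": 3,"z": 0,"grip": 1},
  {"rx": 0,"ry": 0,"rz": 0,"x": -0.4,"y": 1.5,"z": 0,"grip": 1},
  {"rx": 0,"ry": 0,"rz": 0,"x": 0,"y": 0,"z": 0,"grip": 1},
  {"rx": 0,"ry": 0,"rz": 0,"x": 0,"y": 0,"z": 0,"grip": 1},
])

```text
time_s: 21.5
ee_pos: [0.5807, 0.0147, 0.2332]
tcp_rot: [-0.0, 0.017, 1.0, -0.0]
wrist_force: [-0.2, -0.2, -1.0]
finger_gap: 0.0254
gripper_force: 39.7
```

```bash
cat > fin.py <<'E'
from m import *
from g import plan
import scipy.optimize as so
plan(.582,.015,.136,88)
f=grab('wrist');W=cloud(f);cv2.imwrite('pics/w7.png',f['frame'])
P=W.reshape(-1,3);z=P[:,2]
m=(np.hypot(P[:,0]-.583,P[:,1]-.0145)<.1)&(z>.06)&(z<.072);Q=P[m]
a=np.degrees(np.arctan2(Q[:,1]-.0145,Q[:,0]-.583))//3;q=np.hypot(Q[:,0]-.583,Q[:,1]-.0145)
E=np.array([Q[a==k][np.argmax(q[a==k])] for k in np.unique(a)]);E=E[np.hypot(E[:,0]-.583,E[:,1]-.0145)>.082]
s=so.least_squares(lambda c:np.hypot(E[:,0]-c[0],E[:,1]-c[1])-.09,[.583,.0145],loss='soft_l1',f_scale=.001);print('lid',s.x.round(4),len(E),np.median(abs(s.fun)),np.median(Q[:,2]))
for n in('wrist','scene','side'):
    V=P if n=='wrist' else cloud(grab(n)).reshape(-1,3)
    for k in(-1,1):
        b=V[(abs(V[:,0]-.585)<.13)&(abs(V[:,1]-k*.115-.0145)<.02)&(V[:,2]>.114)&(V[:,2]<.128)]
        if len(b)>30: print(n,k,rect(b))
    ee=r.get_state()['ee_pos']; zt=ee[2]-.032
    b=V[(np.hypot(V[:,0]-ee[0],V[:,1]-ee[1])<.065)&(abs(V[:,2]-zt)<.006)]
    if len(b)>30:
        A=np.c_[b[:,:2]-ee[:2],np.ones(len(b))]; c=np.linalg.lstsq(A,b[:,2],rcond=None)[0]
        print(n,'slab top',rect(b),'plane',np.degrees(c[:2]).round(2),'z-ee',(c[2]-ee[2]).round(4))
E
python3 fin.py
```

```text
turn [-0.02 -0.02  0.01] shift cm [-0.12  0.03  9.72] up in old axes [-0.13  0.04  9.72]
q [ 0.025  0.155  0.206  1.622 -0.     0.06 ] ee [0.5807 0.0147 0.2332] F [-0.22 -0.19 -0.98] gap 0.0254 t 21.5
lid [0.5819 0.0153] 77 0.00042771394999381596 0.06571958841608361
wrist -1 (array([572.6, -99.1]), array([  8.8, 159.2]), 87.9, 4026)
wrist 1 (array([581.4, 129.9]), array([  9.2, 161.2]), 87.9, 4016)
wrist slab top (array([579.9,  14.6]), array([ 44.3, 109. ]), 88.1, 10347) plane [-0.01 -0.05] z-ee -0.0325
scene -1 (array([ 578.4, -101.4]), array([  9.3, 169.7]), 87.3, 278)
scene 1 (array([558.4, 128. ]), array([ 10.8, 112.7]), 87.7, 142)
scene slab top (array([582.2,  12.2]), array([ 45.5, 111.6]), 87.0, 485) plane [0.3  2.68] z-ee -0.0325
side -1 (array([ 579.4, -102. ]), array([ 13.1, 170.7]), 88.8, 184)
side 1 (array([530.9, 131.3]), array([59.2, 15.8]), 4.0, 55)
side slab top (array([581.7,  10.4]), array([ 46.1, 109.1]), 87.8, 316) plane [0.37 3.28] z-ee -0.0315
```

Emit:
step_arm([
  {"rx": 0,"ry": 0,"rz": 0,"x": -0.2,"y": 0.07,"z": 1,"grip": 1},
  {"rx": 0,"ry": 0,"rz": 0,"x": 0,"y": 0,"z": 2,"grip": 1},
  {"rx": 0,"ry": 0,"rz": 0,"x": 0,"y": 0,"z": 2,"grip": 1},
  {"rx": 0,"ry": 0,"rz": 0,"x": 0,"y": 0,"z": 2,"grip": 1},
  {"rx": 0,"ry": 0,"rz": 0,"x": 0,"y": 0,"z": 1.5,"grip": 1},
  {"rx": 0,"ry": 0,"rz": 0,"x": 0,"y": 0,"z": 0.8,"grip": 1},
  {"rx": 0,"ry": 0,"rz": 0,"x": 0,"y": 0,"z": 0.2,"grip": 1},
  {"rx": 0,"ry": 0,"rz": 0,"x": 0,"y": 0,"z": 0,"grip": 1},
])

```text
time_s: 22.65
ee_pos: [0.5834, 0.016, 0.1388]
tcp_rot: [0.0, 0.018, 1.0, 0.0]
wrist_force: [0.0, 0.2, -1.5]
finger_gap: 0.0257
gripper_force: 39.7
```

```bash
python3 fin.py
```

```text
turn [ 0.    0.04 -0.01] shift cm [ 0.13 -0.11  0.28] up in old axes [ 0.13 -0.11  0.28]
q [0.027 0.153 0.022 1.439 0.    0.063] ee [0.5834 0.016  0.1388] F [ 0.01  0.18 -1.51] gap 0.0257 t 22.65
lid [0.5817 0.0152] 72 0.000490637772726614 0.06573032019843611
wrist -1 (array([578.5, -99. ]), array([ 9.2, 97.4]), 88.2, 4373)
wrist 1 (array([591.8, 129.6]), array([ 9.7, 83.8]), 88.4, 3596)
wrist slab top (array([582.7,  16. ]), array([ 44.2, 109.2]), 88.2, 10337) plane [ 0.03 -0.02] z-ee -0.0325
scene -1 (array([ 578.9, -101.4]), array([  9.9, 170.4]), 87.6, 278)
scene 1 (array([556.7, 129.3]), array([ 10. , 108.6]), 88.8, 136)
scene slab top (array([584.3,  13.3]), array([ 44.8, 109.3]), 87.4, 414) plane [0.09 1.74] z-ee -0.0326
side -1 (array([ 579., -101.]), array([ 11.3, 170.5]), 88.1, 184)
side 1 (array([586.4, 127.7]), array([ 13.4, 167.3]), 88.5, 97)
side slab top (array([585.1,  12.9]), array([ 49.8, 111.2]), 85.6, 284) plane [0.12 1.74] z-ee -0.0314
```

Emit:
step_arm([
  {"rx": 0,"ry": 0,"rz": 0,"x": 0.09,"y": -0.07,"z": 0.1,"grip": 1},
  {"rx": 0,"ry": 0,"rz": 0,"x": 0,"y": 0,"z": 0.1,"grip": 1},
  {"rx": 0,"ry": 0,"rz": 0,"x": 0,"y": 0,"z": 0.07,"grip": 1},
  {"rx": 0,"ry": 0,"rz": 0,"x": 0,"y": 0,"z": 0,"grip": 1},
  {"rx": 0,"ry": 0,"rz": 0,"x": 0,"y": 0,"z": 0,"grip": 1},
  {"rx": 0,"ry": 0,"rz": 0,"x": 0,"y": 0,"z": 0,"grip": 1},
  {"rx": 0,"ry": 0,"rz": 0,"x": 0,"y": 0,"z": 0,"grip": 1},
  {"rx": 0,"ry": 0,"rz": 0,"x": 0,"y": 0,"z": 0,"grip": 1},
])

```text
time_s: 23.8
ee_pos: [0.5822, 0.0154, 0.1356]
tcp_rot: [0.0, 0.018, 1.0, -0.0]
wrist_force: [0.2, -0.7, -1.9]
finger_gap: 0.0253
gripper_force: 39.7
```

```bash
python3 fin.py | grep -E 'ee|lid|wrist slab'; python3 -c "
from h import *
cv2.imwrite('pics/s3.png',grab('scene')['frame'][80:400,150:470])"
```

```text
q [ 0.026  0.152  0.014  1.433 -0.     0.061] ee [0.5822 0.0154 0.1356] F [ 0.22 -0.67 -1.86] gap 0.0253 t 23.8
lid [0.5818 0.0151] 70 0.0004106655887175306 0.06572125008086392
wrist slab top (array([581.6,  15.3]), array([ 44.2, 109.6]), 88.1, 10344) plane [ 0.   -0.05] z-ee -0.0324
scene slab top (array([582.2,  11.6]), array([ 43.3, 111. ]), 86.0, 419) plane [0.55 2.95] z-ee -0.0325
side slab top (array([583.9,  12.6]), array([ 47.3, 112. ]), 85.9, 293) plane [0.16 2.55] z-ee -0.0316
```

View pics/s3.png

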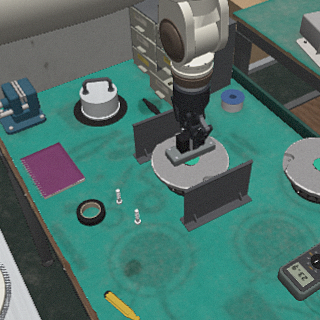

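The meter hovers level over the lamp at (190,155), the hood stands on the mat at (100,100), and everything else is in place.

```bash
python3 -c "
from plant import r
print(r.close_job())"
```

```text
the job is handed in; nothing more can be done
None
```

The job is handed in: the hood stands upright and released within about 1 mm of the mat's middle, and the meter is held level, parallel to the screens, within 1 mm of the lamp's centre and about 15 mm above its top; the call returned no verdict.

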